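# Slide back the perm caddy's upper tray past its spring catch

### The job

The perm rods lie under the sliding upper tray of the black two-tier caddy. With a fingertip hold the red spring catch at the caddy's side down and, while it is down, push the tray back by its yellow finger plate, all the way until the catch springs up into the rear notch and locks the tray there. Only press and push: do not grip or force the tray, do not pick anything up, and leave the bowl and paper pack in the tray and everything on the counter as they stand.

Things in the scene. Friction and masses are not known exactly. Their poses are not given: they have to be found in the camera images.
- caddy: Two-tier perm caddy, fixed on the counter. Lower bin black, open, 330 mm long (x) x 210 wide (y) x 75 high, aluminium rails on its long rims up to 77 mm, rods inside. Origin: centre of the bin's underside, on the counter. x is the way the tray slides back (roughly away from the robot), y left, z up. The catch is on its right-hand (-y) long side.
- tray: White upper tray, captive on the rails: it slides along the caddy's x only and cannot be lifted. 180 mm long x 204 wide, walls 32 mm high (tops 112 mm above the counter). Origin: centre of its floor's upper face, 80 mm above the counter; axes as the caddy's. A runner flange on its -y side, 77 to 83 mm up, reaches 117 mm from the caddy's middle plane and has two notches.
- finger_plate (a point): Centre of the near (-x) face, the one to push, of the tray's yellow upright finger plate: 40 mm wide (y), 22 high (78 to 100 mm above the counter), 4 thick, 117 to 157 mm out from the caddy's middle plane. Axes as the caddy's. At the start it is in line with the red paddle, 29 to 33 mm farther along x than its centre: a fingertip on the paddle moves straight along x against it.
- tray_slide (a joint): How far the tray has slid back, m: 0 front stop, 0.142 the hard rear stop. With the catch up the tray is blocked at 0.005. The nose springs up in the rear notch once it is past 0.129 and locks it with some 13 mm of play (0.129 to 0.142). The tray takes 2 to 6 N to push, does not coast and stays where it is left.
- catch: Spring catch: flat red ribbed paddle 50 mm (x) x 36 (y), which goes straight down, with a steel nose at its inner far corner that stands in a notch of the flange. Origin: centre of the paddle's upper face, 76 mm above the counter when up; axes as the caddy's. Below it is a steel guide block, top 58 mm up, 46 mm out from the bin; beside the bin the way along x over the block is free.
- plunger (a joint): How far the catch is down, m: 0 up, 0.010 fully down. Spring 3.5 N at the top, 7 N at the bottom. The tray is free when this is over 0.006. Once the tray has slid 8 mm the flange keeps the nose down (reading about 0.006) and the paddle need not be held; it returns to 0 when the nose springs up in a notch.
- tint_bowl: Dark brown tint bowl standing loose in the upper tray, left of the tray's divider: rim 112 mm across, 50 mm high. Origin: centre of its underside. Rides along with the tray.
- paper_pack: White and green pack of end papers, 85 x 45 x 22 mm, lying loose in the upper tray's right-hand compartment. Origin: centre of its underside. Rides along with the tray.
- spray_bottle: White trigger spray bottle, 74 mm across, 201 mm high, standing on the counter to the right of the caddy. Origin: centre of its underside.
- wave_lotion: Orange lotion bottle, 52 mm across, 150 mm high, standing on the counter to the right of the caddy. Origin: centre of its underside.
- tissue_box: Yellow and green tissue box, 115 x 200 x 90 mm, on the counter. Origin: centre of its underside.
- tail_comb: Cream tail comb, 217 mm long, 5 mm high, lying on the counter. Origin: on its underside where the comb passes into its tail.
- clip_jar: Amber jar with a steel lid, 78 mm across, 84 mm high, on the counter. Origin: centre of its underside.
- sponge_block: Dark grey sponge block, 100 x 65 x 45 mm, on the counter. Origin: centre of its underside.
Mind the look-alikes: they are no part of the job. What is shaped like the tint_bowl but turquoise is not meant.

How it is judged:
On the way:
1. a finger holds the catch down, the nose clear of the flange, while the tray is still at the front (value of joint plunger above 0.006 m and value of joint tray_slide below 0.007 m and contact force between the fingers and catch above 1 N), for 0.1 s.
At the end, for the whole second after the job is handed in: The tray is at the back (slid more than 127.5 mm of its 142 mm) and at rest, the catch has sprung up to within 2 mm of its full height, in the rear notch, and the bowl and the paper pack still stand in the tray (value of joint tray_slide above 0.1275 m and value of joint plunger below 0.002 m and velocity of joint tray_slide between -0.005 and 0.005 m/s and z of each of tint_bowl, paper_pack in the frame of tray below 0.01 m); the robot touches nothing.
It fails at once if something on the counter is knocked over, carried or moved by more than 30 mm (distance of any of spray_bottle, wave_lotion, tissue_box, tail_comb, clip_jar, sponge_block from where it was at the start of the episode above 0.03 m or angle between any of spray_bottle, wave_lotion, tissue_box, tail_comb, clip_jar, sponge_block's own z axis and vertical above 0.4 rad).
It fails at once if the bowl or the paper pack is lifted in or out of the tray (15 mm) or tipped (z of any of tint_bowl, paper_pack in the frame of tray above 0.015 m or z of any of tint_bowl, paper_pack in the frame of tray below -0.015 m or angle between any of tint_bowl, paper_pack's own z axis and vertical above 0.4 rad).
It fails at once if the tray is gripped between the fingers or rammed (more than 38 N between fingers and tray) (contact force between the fingers and tray above 38 N).
It also fails if it takes over 37 s, if anything falls off the work surface, if the arm or the gripper's body presses on something with over 40 N, if the wrist force passes 120 N, or if a joint passes its speed limit or range.

### The arm

A 6-joint arm with a two-finger parallel gripper is mounted at the origin on the work surface. World frame = base frame: x ahead of the robot, y to its left, z up, the work surface at z = 0. Lengths are in m, angles in rad, forces in N, time in s.
With the tool pointing down it reaches from about 0.25 to 0.775 m from the base axis. Payload 4 kg.
Tool frame: the origin (TCP) lies on the centre line of the jaws, within the pads' length; the fingertips stand 25 mm ahead of it and the grasp point (between the pads) lies 6 mm ahead of it; z points along the fingers, y is the line along which they close (so a half turn about z gives the same grasp; the last joint's range is limited). The gripper opens to 94 mm and grips with 3 to 60 N. Pads are 16 mm wide; open, the fingers measure 119 mm over their backs; the gripper's body (75 mm by 177 mm) begins 78 mm behind the grasp point.
Start: joints at [1.187, 0.087, 1.371, -0, 1.684, -0.103], TCP at [0.152, 0.528, 0.231] pointing down, gripper open.
Joint ranges: [-3.1, 3.1], [-0.76, 2.03], [0.27, 2.55], [-1.08, 4.22], [0.17, 2.65], [-2.57, 2.57]. Speed limits (rad/s): [2.79, 2.79, 3.14, 3.14, 3.14, 3.14].

### API

Orientations are given as [roll, pitch, yaw] about the fixed x, y, z axes, in that order (R = Rz(yaw) Ry(pitch) Rx(roll)).
In Python, from bench import robot, imaging gives the robot as it stands. The module is installed in compiled form; this text tells all that it offers.
- The arm moves only by the tool drive_tool, never from a script. Its argument "series" is a list of rows, each a list of 3 entries, a list of its own where there are three numbers: the finger opening in m, from 0 to 0.094, then the shift along the tool's x, y, z in m, then the turn, a rotation vector about the tool's x, y, z in rad. A call has 1 to 5 rows; each row is the pose to reach, as a shift and turn from the pose commanded when the call began, along the tool's axes at that moment; what a row does not reach only later rows make up. A row lasts 1/8 s, in which the tool goes at most 62.5 mm and 10.7 degrees, less where a joint would pass 70% of its speed; a pose out of reach is approached as far as the arm can. A call with a gripper value outside its range is refused whole. The fingers move at their own pace and stop on an object; the grip force is fixed at half the most. Time passes only in rows, so rows that repeat a pose let the fingers close. It gives the time, the measured TCP pose, the force, the opening and the grip force at its end, in the units of the state.
- robot.get_obs(): the state, without advancing time (a new reading comes with each control period).
- imaging.snapshot(name): name is "side" or "top"; returns the picture (384x512x3 uint8, red, green, blue); there is no depth.
- imaging.get_calibration(name): a dict with "intrinsics" (3x3 intrinsics, pixels), "position" and "rotation" of the camera in the world. Camera axes: x right, y up, looking along -z (the intrinsics and any distortion apply to the point x, -y, -z); pixel columns grow to the right and rows downward; lengths in m; the calibration is good to about 2 mm. A picture is of the moment at which its call begins. get_calibration takes no time and is no camera call.
- robot.close_job(): hands the job in; it is judged then, once.
The state is a dict: "time": time; "joint_positions": joint angles; "qvel": joint speeds; "joint_torque": joint torques, N m; "tool_pos": TCP position; "ee_rot": TCP orientation; "wrist_force": force on the tool from outside, world axes, zero at the start; "wrist_torque": the same for the moment, N m; "width": finger opening in m; "finger_force": force on a finger pad.
Only numpy, scipy, OpenCV 4.12 (cv2) and the standard library are available. Lean on these libraries where they do the work, as an engineer would, in place of code of your own. Each camera call takes 0.05 s, during which the arm holds its last target. There are 200 camera calls.

## Working session

There is one attempt and no reset: what is moved stays moved. The work goes in short steps, Python scripts to look and compute and a tool call to move; the robot and the scene stay as the last step left them, time stands still between calls to the robot, and variables do not carry over. Pictures are saved under pics/ and viewed, at most 10 in all, crops included, and the job is handed in when it is done.

Besides the shell and the picture viewer there is one more tool, called after ">>>" as a command line: name --argument value ..., lists and objects as JSON in quotes. drive_tool: Moves the arm, as the interface text tells. Its arguments: {"type":"object","properties":{"series":{"type":"array"}},"required":["series"]}

```bash
mkdir -p pics; python3 - <<'E'
from bench import robot, imaging
import cv2
for n in("side","top"):
    im=imaging.snapshot(n); cv2.imwrite(f"pics/{n}0.png",cv2.resize(im[:,:,::-1],(768,576),interpolation=cv2.INTER_CUBIC))
    c=imaging.get_calibration(n); print(n,c)
print(robot.get_obs())
E
```

```text
side {'intrinsics': array([[468.76102025,   0.        , 253.00738349],
       [  0.        , 468.76102025, 192.21721646],
       [  0.        ,   0.        ,   1.        ]]), 'position': array([-0.04508981,  0.95727623,  1.38130209]), 'rotation': array([ 0.72640728,  0.00284926, -2.58978899])}
top {'intrinsics': array([[486.93556442,   0.        , 258.87638737],
       [  0.        , 486.93556442, 183.14901038],
       [  0.        ,   0.        ,   1.        ]]), 'position': array([ 0.45446942, -0.00606078,  1.58747234]), 'rotation': array([ 0.05286405, -0.01464515, -1.55241357])}
{'time': 0.1, 'joint_positions': array([ 1.18690194e+00,  8.78915837e-02,  1.37209801e+00, -1.12173936e-07,
        1.68360531e+00, -1.03130563e-01]), 'qvel': array([ 0.00042638, -0.00264752, -0.00150622, -0.00155135,  0.00093971,
       -0.00063736]), 'joint_torque': array([ 2.15351152e-03, -3.41255987e+01, -3.03300405e+01,  7.19303149e-02,
        3.04766558e-02, -1.01825267e-04]), 'tool_pos': array([0.15225171, 0.52804184, 0.22941804]), 'ee_rot': array([-3.13960103e+00, -2.06016512e-04,  2.86082861e+00]), 'wrist_force': array([-0.87707714,  0.08438337,  0.11585137]), 'wrist_torque': array([ 0.05151881,  0.0109418 , -0.02406194]), 'finger_force': 0.0, 'width': 0.0940883583682184}
```

View pics/top0.png

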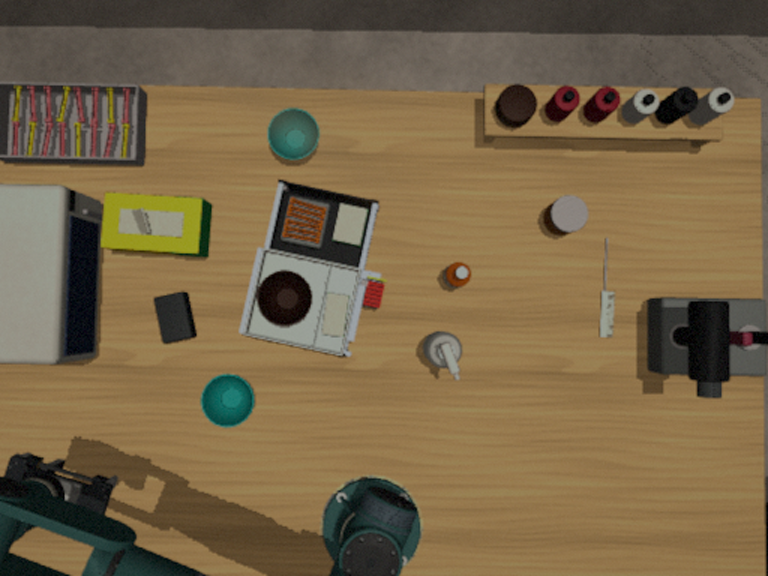

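View pics/side0.png

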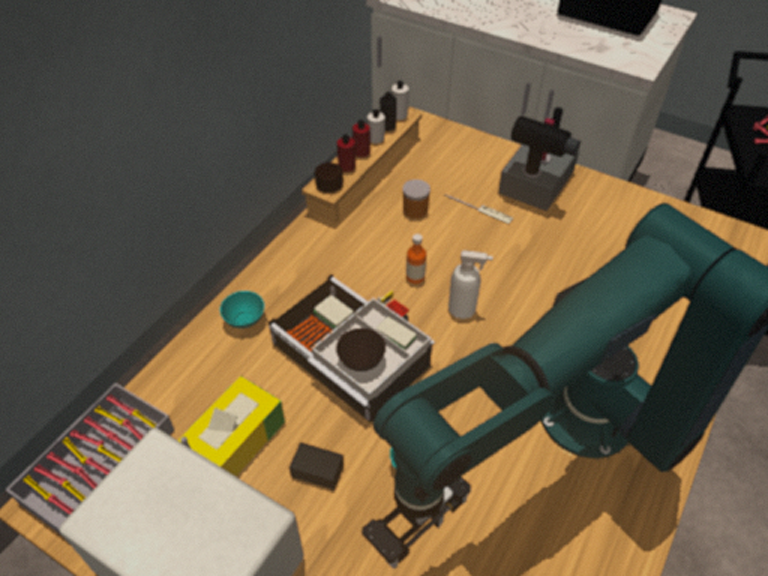

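The top view shows the caddy at (315,270), with the red paddle at (373,294) and the yellow plate at (372,277). The dark brown bowl at (285,298) is in the tray. The turquoise bowls at (293,135) and (228,400) are look-alikes. The spray bottle is at (443,350) and the lotion at (458,274).

```bash
cat > h.py <<'E'
from bench import robot, imaging
import cv2, numpy as np
from scipy.spatial.transform import Rotation as R
def ray(n,u,v):
    c=imaging.get_calibration(n); K=c["intrinsics"]
    d=np.array([(u-K[0,2])/K[0,0],-(v-K[1,2])/K[1,1],-1.])
    return c["position"],R.from_euler("xyz",c["rotation"]).apply(d)
def at(n,u,v,z):
    p,d=ray(n,u,v); return p+d*(z-p[2])/d[2]
def proj(n,P):
    c=imaging.get_calibration(n); K=c["intrinsics"]
    q=R.from_euler("xyz",c["rotation"]).inv().apply(np.array(P)-c["position"])
    return np.array([K[0,2]-K[0,0]*q[...,0]/q[...,2],K[1,2]+K[1,1]*q[...,1]/q[...,2]]).T
def blob(im,lo,hi,box):
    h=cv2.cvtColor(im,cv2.COLOR_RGB2HSV); m=cv2.inRange(h,lo,hi)
    k=np.zeros_like(m); x0,y0,x1,y1=box; k[y0:y1,x0:x1]=m[y0:y1,x0:x1]
    ys,xs=np.nonzero(k); return np.c_[xs,ys].astype(np.float32)
E
python3 - <<'E'
from h import *
im=imaging.snapshot("top")
cv2.imwrite("pics/crop1.png",cv2.resize(im[110:245,150:320,::-1],None,fx=4.4,fy=4.4,interpolation=cv2.INTER_CUBIC))
r=blob(im,(0,150,60),(6,255,255),(235,175,262,215)); y=blob(im,(22,140,60),(35,255,255),(235,175,262,195))
for n,b,z in(("red",r,.076),("yel",y,.1)):
    (u,v),s,a=cv2.minAreaRect(b); print(n,len(b),(u,v),s,a,at("top",u,v,z), b.min(0),b.max(0))
for n,u,v,z in(("spray",443/1.5,350/1.5,.15),("lotion",459/1.5,272/1.5,.15)): print(n,at("top",u,v,z))
E
```

```text
red 179 (248.61538696289062, 195.923095703125) (10.982503890991211, 16.473756790161133) 11.309932708740234 [0.49454578 0.00438835 0.076     ] [242. 187.] [255. 204.]
yel 14 (251.99234008789062, 186.06155395507812) (10.170848846435547, 1.364382028579712) 7.125016689300537 [ 0.52425207 -0.00551174  0.1       ] [247. 185.] [257. 187.]
spray [ 0.38505973 -0.13574208  0.15      ]
lotion [ 0.53897013 -0.16515065  0.15      ]
```

View pics/crop1.png

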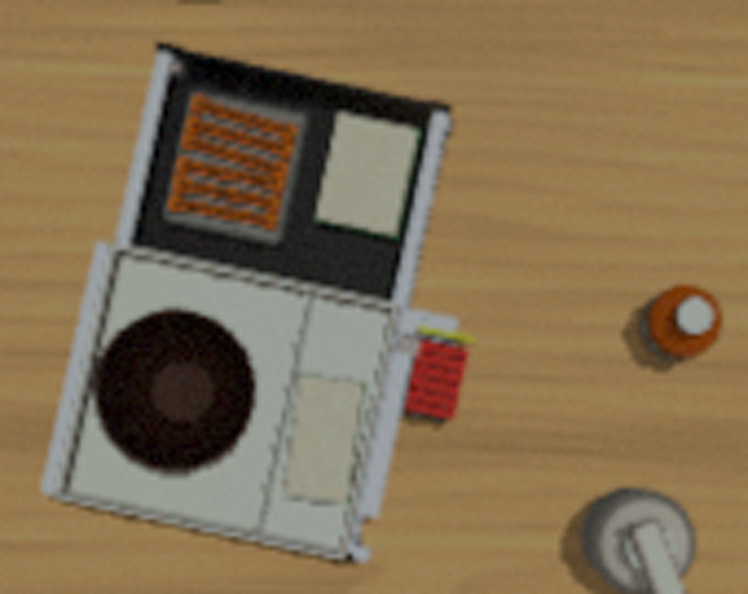

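```bash
python3 - <<'E'
from h import *
c=lambda a,b,z:at("top",150+a/4.4,110+b/4.4,z)
fr,nr,fl=c(450,107,.077),c(367,558,.077),c(158,45,.077)
d=fr-nr; e=fl-fr
print(fr,nr,fl,np.linalg.norm(d),np.arctan2(d[1],d[0]),np.linalg.norm(e),np.arctan2(-e[0],e[1]))
tl,tr,bl=c(100,245,.08),c(455,318,.08),c(45,490,.08)
for a in(-.18,-.2,-.22):
  ex=np.array([np.cos(a),np.sin(a),0]); ey=np.array([-ex[1],ex[0],0])
  P=np.array([.4945,.0044,0]); cen=(fr+nr)/2+ey*.105
  cen2=(fl+nr)/2
  for q in(cen,cen2): print(a,"cen",q,"paddle in caddy",(P-q)@ex,(P-q)@ey, "plate",(np.array([.524,-.0055,0])-q)@ex,(np.array([.524,-.0055,0])-q)@ey)
  for n,o in(("spray",[.385,-.136,0]),("lot",[.539,-.165,0])): print(n,(np.array(o)-P)@ex,(np.array(o)-P)@ey)
E
```

```text
[ 0.68706773 -0.00328451  0.077     ] [0.36744646 0.04883439 0.077     ] [0.72706178 0.20462917 0.077     ] 0.3238427613567829 -0.16164189753254538 0.21172534510722646 -0.1900376864025732
-0.18 cen [0.5460552  0.12607853 0.077     ] paddle in caddy -0.028938201517408165 -0.1289425584490745 plate 0.0018575801967571067 -0.1334012385916151
-0.18 cen [0.54725412 0.12673178 0.077     ] paddle in caddy -0.030000799982318888 -0.12979989794282856 plate 0.0007949817318463799 -0.13425857808536917
spray -0.08259513225131357 -0.15773539275758
lot 0.07410865406740606 -0.1586963055408586
-0.2 cen [0.54811737 0.12568193 0.077     ] paddle in caddy -0.02845359482381477 -0.12951649554385075 plate 0.0024251955973729976 -0.13335840940602475
-0.2 cen [0.54725412 0.12673178 0.077     ] paddle in caddy -0.027398975126537814 -0.13037391482794086 plate 0.003479815294649951 -0.13421582869011486
spray -0.07942411622998935 -0.15935563925096952
lot 0.07726754735061866 -0.1571824930659261
-0.22 cen [0.5501712  0.12524417 0.077     ] paddle in caddy -0.02795760707166795 -0.1300806263672917 plate 0.002991840952085543 -0.13330423723477905
-0.22 cen [0.54725412 0.12673178 0.077     ] paddle in caddy -0.024786191046020915 -0.13089578388541767 plate 0.006163256977732578 -0.13411939475290502
spray -0.07622133162114723 -0.1609121456133722
lot 0.08039553464511125 -0.15560580968950588
```

>>> drive_tool --series '[[0,[-0.04,-0.034,0],[0,0,0.123]],[0,[-0.08,-0.068,0],[0,0,0.246]],[0,[-0.12,-0.102,0],[0,0,0.369]],[0,[-0.16,-0.136,0],[0,0,0.492]],[0,[-0.2,-0.17,0],[0,0,0.615]]]'

```text
time: 0.78
tool_pos: [0.298, 0.3082, 0.2303]
ee_rot: [3.142, 0.0, 2.242]
wrist_force: [0.9, -0.0, 0.7]
width: 0.0471
finger_force: 0.0
```

>>> drive_tool --series '[[0,[-0.056,-0.006,0],[0,0,0.15]],[0,[-0.112,-0.012,0],[0,0,0.3]],[0,[-0.168,-0.018,0],[0,0,0.45]],[0,[-0.224,-0.024,0],[0,0,0.6]],[0,[-0.28,-0.03,0],[0,0,0.75]]]'

```text
time: 1.4
tool_pos: [0.4496, 0.0707, 0.2303]
ee_rot: [3.142, -0.0, 1.491]
wrist_force: [0.2, 1.6, -0.1]
width: 0.0008
finger_force: 0.0
```

>>> drive_tool --series '[[0,[-0.03,0.025,0],[0,0,0.11]],[0,[-0.066,0.052,0.02],[0,0,0.11]],[0,[-0.066,0.052,0.05],[0,0,0.11]],[0,[-0.066,0.052,0.07],[0,0,0.11]],[0,[-0.066,0.052,0.07],[0,0,0.11]]]'

```text
time: 2.02
tool_pos: [0.4945, 0.0026, 0.1581]
ee_rot: [-3.136, 0.0, 1.385]
wrist_force: [0.6, 0.3, 0.4]
width: 0.0005
finger_force: 0.0
```

```bash
python3 - <<'E'
from h import *
a=imaging.snapshot("side"); o=robot.get_obs(); print(o["tool_pos"],o["ee_rot"])
p=o["tool_pos"]; t=p-[0,0,.025]
ex=np.array([np.cos(-.185),np.sin(-.185),0]);ey=np.array([-ex[1],ex[0],0])
P=np.array([.495,.0045,.076])
print("tip",proj("side",t)); q=proj("side",P); print("paddle",q)
c=np.array([P+sx*.025*ex+sy*.018*ey for sx,sy in((1,1),(1,-1),(-1,-1),(-1,1))])
c2=np.array([P+.029*ex+ey*(-.007+s*.02)+[0,0,h] for s,h in((1,.024),(-1,.024),(-1,.002),(1,.002))])
u,v=np.int32(q)-[45,45]
k=6; g=cv2.resize(a[v:v+90,u:u+120,::-1],None,fx=k,fy=k,interpolation=cv2.INTER_CUBIC)
for w,col in((c,(255,0,0)),(c2,(0,255,0))): cv2.polylines(g,[np.int32((proj("side",w)-[u,v]+.5)*k)],True,col,1)
cv2.imwrite("pics/s1.png",g)
E
```

```text
[0.49542247 0.00266992 0.15981468] [-3.13967506e+00  7.30749343e-05  1.38575190e+00]
tip [265.34558445 194.55741105]
paddle [264.91659291 205.61995573]
```

View pics/s1.png

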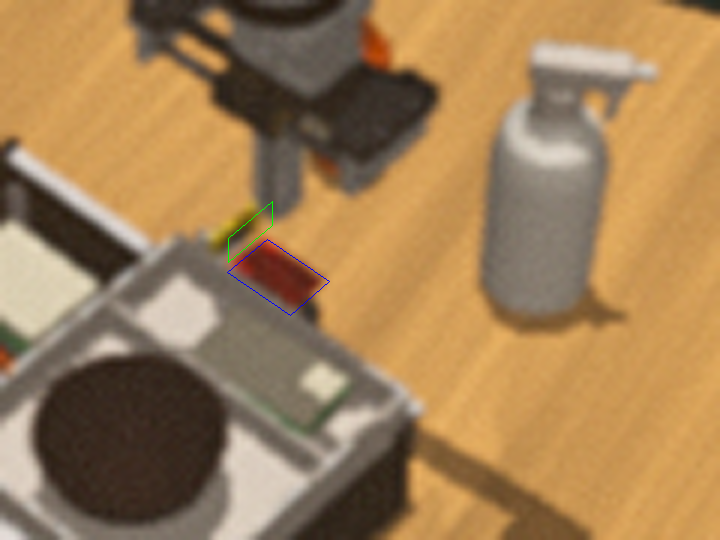

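The overlay matches the paddle, and the fingertip is above it and clear of the bottles. Next I press down in steps, watching the force.

>>> drive_tool --series '[[0,[0,0,0.03],[0,0,0]],[0,[0,0,0.05],[0,0,0]],[0,[0,0,0.058],[0,0,0]],[0,[0,0,0.063],[0,0,0]],[0,[0,0,0.066],[0,0,0]]]'

```text
time: 2.7
tool_pos: [0.4962, 0.0028, 0.0958]
ee_rot: [3.141, -0.0, 1.386]
wrist_force: [-3.9, 1.2, 4.9]
width: 0.0006
finger_force: 2.4
```

>>> drive_tool --series '[[0,[0,0,0.002],[0,0,0]],[0,[0,0,0.0035],[0,0,0]],[0,[0,0,0.0035],[0,0,0]],[0,[0,0,0.0035],[0,0,0]]]'

```text
time: 3.2
tool_pos: [0.4962, 0.0028, 0.0922]
ee_rot: [3.141, -0.0, 1.386]
wrist_force: [-3.9, 0.0, 5.6]
width: 0.0
finger_force: 2.9
```

>>> drive_tool --series '[[0,[0,0,0.0012],[0,0,0]],[0,[0,0,0.0012],[0,0,0]],[0,[0,0,0.0012],[0,0,0]]]'

```text
time: 3.58
tool_pos: [0.4962, 0.0028, 0.0912]
ee_rot: [3.141, -0.0, 1.386]
wrist_force: [-5.1, 1.1, 6.3]
width: 0.0003
finger_force: 3.4
```

>>> drive_tool --series '[[0,[0,0.005,0],[0,0,0]],[0,[0,0.01,0],[0,0,0]],[0,[0,0.014,0],[0,0,0]],[0,[0,0.018,0],[0,0,0]],[0,[0,0.021,0],[0,0,0]]]'

```text
time: 4.2
tool_pos: [0.5153, -0.0008, 0.0912]
ee_rot: [-3.138, -0.0, 1.386]
wrist_force: [-8.2, 2.1, 9.7]
width: 0.0003
finger_force: 5.2
```

>>> drive_tool --series '[[0,[0,0.003,0],[0,0,0]],[0,[0,0.006,0],[0,0,0]],[0,[0,0.009,0],[0,0,0]],[0,[0,0.009,0],[0,0,0]]]'

```text
time: 4.7
tool_pos: [0.5265, -0.0029, 0.0909]
ee_rot: [3.139, -0.0, 1.386]
wrist_force: [-0.8, -0.2, 4.7]
width: 0.0003
finger_force: 2.7
```

>>> drive_tool --series '[[0,[0,0.004,0],[0,0,0]],[0,[0,0.008,-0.001],[0,0,0]],[0,[0,0.012,-0.002],[0,0,0]],[0,[0,0.016,-0.003],[0,0,0]],[0,[0,0.02,-0.003],[0,0,0]]]'

```text
time: 5.32
tool_pos: [0.5433, -0.0064, 0.0904]
ee_rot: [-3.136, 0.0, 1.386]
wrist_force: [-5.0, 0.6, -2.2]
width: 0.0006
finger_force: 2.5
```

```bash
python3 - <<'E'
from h import *
a=imaging.snapshot("side")
cv2.imwrite("pics/s2.png",cv2.resize(a[150:260,170:320,::-1],None,fx=5,fy=5,interpolation=cv2.INTER_CUBIC))
E
```

```text
(no output)
```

View pics/s2.png

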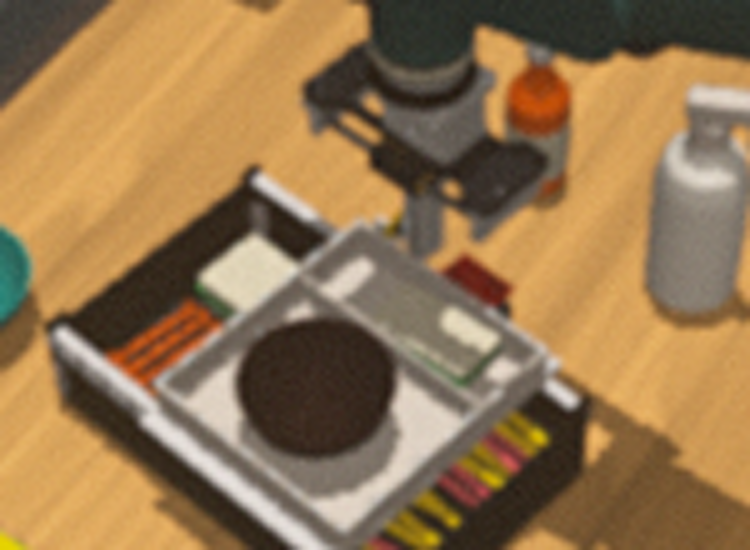

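The tray is sliding: the rods are showing at the front, and the finger is behind the plate at (420,225). I'll keep pushing.

>>> drive_tool --series '[[0,[0,0.01,0],[0,0,0]],[0,[0,0.02,0],[0,0,0]],[0,[0,0.03,0],[0,0,0]],[0,[0,0.04,0],[0,0,0]],[0,[0,0.05,0],[0,0,0]]]'

```text
time: 6.0
tool_pos: [0.5927, -0.016, 0.0906]
ee_rot: [-3.136, 0.001, 1.386]
wrist_force: [-5.6, -0.3, -2.5]
width: 0.0008
finger_force: 2.8
```

>>> drive_tool --series '[[0,[0,0.006,0],[0,0,0]],[0,[0,0.013,0],[0,0,0]],[0,[0,0.02,0],[0,0,0]],[0,[0,0.027,0],[0,0,0]],[0,[0,0.034,0],[0,0,0]]]'

```text
time: 6.62
tool_pos: [0.6263, -0.0225, 0.0908]
ee_rot: [-3.137, 0.001, 1.386]
wrist_force: [-5.5, -1.2, -3.1]
width: 0.0005
finger_force: 2.6
```

```bash
python3 - <<'E'
from h import *
o=robot.get_obs(); print(o["tool_pos"],o["wrist_force"])
print(np.linalg.norm(o["tool_pos"][:2]-[.4962,.0028]))
E
```

```text
[ 0.6262941  -0.02248037  0.09081478] [-5.48334888 -1.21413839 -3.14025982]
0.1325276310828068
```

>>> drive_tool --series '[[0,[0,0.005,0],[0,0,0]],[0,[0,0.01,0],[0,0,0]],[0,[0,0.014,0],[0,0,0]],[0,[0,0.018,0],[0,0,0]],[0,[0,0.02,0],[0,0,0]]]'

```text
time: 7.25
tool_pos: [0.6481, -0.0257, 0.0932]
ee_rot: [3.14, -0.0, 1.386]
wrist_force: [-3.1, -0.5, -2.4]
width: 0.0007
finger_force: 1.1
```

```bash
python3 - <<'E'
from h import *
a=imaging.snapshot("side")
o=robot.get_obs(); print(o["tool_pos"],o["wrist_force"],np.linalg.norm(o["tool_pos"][:2]-[.4962,.0028]))
cv2.imwrite("pics/s3.png",cv2.resize(a[150:260,170:320,::-1],None,fx=5,fy=5,interpolation=cv2.INTER_CUBIC))
E
```

```text
[ 0.64827256 -0.0257675   0.09323825] [-1.73976551  0.60745987 -0.54500562] 0.1547325658710159
```

View pics/s3.png

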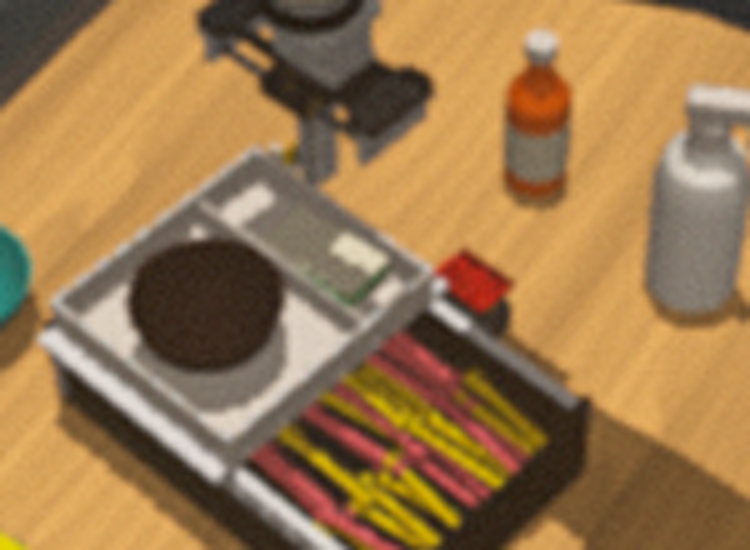

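```bash
python3 - <<'E'
from h import *
a=imaging.snapshot("side")
b=blob(a,(0,140,90),(8,255,255),(253,195,276,216)); print(len(b),b.min(0),b.max(0),b.mean(0))
ex=np.array([np.cos(-.185),np.sin(-.185),0]);ey=np.array([-ex[1],ex[0],0])
for z in(.076,.070):
    P=np.array([.495,.0045,z]); print(z,proj("side",P),proj("side",[P+sx*.025*ex+sy*.018*ey for sx,sy in((1,1),(1,-1),(-1,-1),(-1,1))]))
t=imaging.snapshot("top")
y=blob(t,(22,110,50),(35,255,255),(240,120,275,170)); print(len(y), y.mean(0) if len(y) else 0)
c=lambda n,u,v,z:at(n,170+u/5,150+v/5,z)
k=c("side",232,468,.112); f=c("side",258,150,.112); r=c("side",435,270,.112); l=c("side",55,302,.112)
q=np.array([.5465,.1264,.112])
for p in(k,f,r,l): print((p-q)@ex,(p-q)@ey)
E
```

```text
103 [257. 201.] [271. 212.] [264.19418 206.06796]
0.076 [264.91659291 205.61995573] [[256.48448623 204.90471781]
 [263.03097639 199.33855346]
 [273.37218542 206.33718578]
 [266.84709117 212.05086893]]
0.07 [264.88999673 206.67900371] [[256.48005081 205.9641755 ]
 [263.00958542 200.40163511]
 [273.32330512 207.39581769]
 [266.81504689 213.10539002]]
0 0
-0.036658754266022046 0.12413448488598955
0.15330293772735273 -0.09175713717824488
-0.021920222675410647 -0.09303934497416493
0.1561144433801134 0.10722944935101456
```

>>> drive_tool --series '[[0,[0,0.002,0],[0,0,0]],[0,[0,0.004,0],[0,0,0]],[0,[0,0.004,0],[0,0,0]]]'

```text
time: 7.78
tool_pos: [0.6487, -0.0258, 0.0935]
ee_rot: [-3.135, 0.0, 1.386]
wrist_force: [-10.1, 1.3, 5.1]
width: 0.0003
finger_force: 5.0
```

The tray won't move further and the force has risen to 10 N, so it is at the hard rear stop. I'll back off and lift clear.

>>> drive_tool --series '[[0,[0,-0.006,0],[0,0,0]],[0,[0,-0.018,0],[0,0,0]],[0,[0,-0.018,-0.03],[0,0,0]],[0,[0,-0.018,-0.08],[0,0,0]],[0,[0,-0.018,-0.12],[0,0,0]]]'

```text
time: 8.4
tool_pos: [0.6337, -0.0231, 0.2152]
ee_rot: [3.138, -0.0, 1.386]
wrist_force: [1.1, 0.0, -0.2]
width: 0.0006
finger_force: 0.0
```

```bash
python3 - <<'E'
from h import *
a=imaging.snapshot("side"); o=robot.get_obs(); print(o["tool_pos"],o["wrist_force"])
b=blob(a,(0,140,90),(8,255,255),(253,195,276,216)); print(len(b),b.mean(0))
cv2.imwrite("pics/s4.png",cv2.resize(a[130:260,150:320,::-1],None,fx=4.5,fy=4.5,interpolation=cv2.INTER_CUBIC))
E
```

```text
[ 0.63600227 -0.02331881  0.22222024] [ 0.93538684 -0.18583587  3.60175423]
99 [264.29294 206.24243]
```

View pics/s4.png

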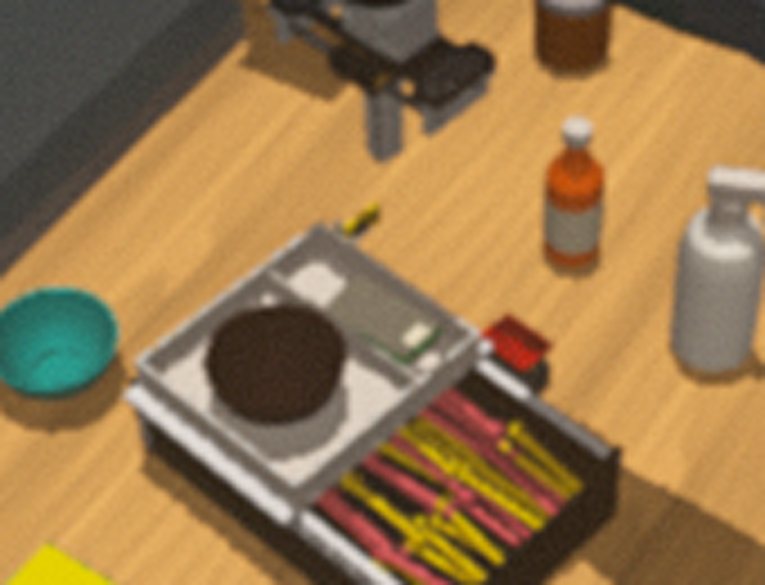

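The tray stands at the rear stop with the bowl and paper pack in it, the paddle at (515,343) appears to be up, and the gripper is clear. I'm handing it in.

```bash
python3 -c "
from bench import robot
print(robot.close_job())"
```

```text
the job is handed in; nothing more can be done
None
```

I held the catch down and pushed the tray back by its finger plate to the rear stop. The catch looks sprung up into the rear notch, though the camera can't settle its height to within the 2 mm tolerance. The bowl and paper pack are still in the tray, and the job is handed in; no verdict was shown.

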